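Zero the field meter, then hold the test antenna level

ROBOT

A 6-joint arm with a two-finger parallel gripper is mounted at the origin on the work surface. World frame = base frame: x ahead of the robot, y to its left, z up, the work surface at z = 0. Lengths are in m, angles in degrees, forces in N, time in s.
With the tool pointing down it reaches from about 0.3 to 0.75 m from the base axis. Payload 8.5 kg.
Tool frame: the origin (TCP) lies between the finger pads; the fingertips stand env.finger_overhang ahead of it and the grasp point (between the pads) lies 2 mm behind it (env.finger_overhang is the distance from the TCP to the fingertips, in m); z points along the fingers, y is the line along which they close (so a half turn about z gives the same grasp; the last joint's range is limited). The gripper opens to 85 mm and grips with 20 to 120 N. Pads are 22 mm wide; open, the fingers measure 114 mm over their backs; the gripper's body (76 mm by 85 mm) begins 54 mm behind the grasp point. The pads swing forward as they close: fully open they stand 13 mm farther back than shut.
Start: joints at [-75.934, 21.807, 74.336, -0, 83.858, -12.336], TCP at [0.245, -0.493, 0.248] pointing down, gripper open.
Joint ranges: [-178.18, 178.18], [-50.72, 133.34], [12.68, 142.11], [-81.47, 261.47], [9.98, 163.14], [-165.26, 165.26]. Speed limits (degrees/s): [136.94, 136.94, 180, 180, 180, 180].

INTERFACE

Orientations are given as a 3x3 rotation matrix whose columns are the frame's x, y, z axes.
In Python, from rig import env gives the robot as it stands. The module is installed in compiled form; this text tells all that it offers.
- The arm moves only by the tool jog_arm, never from a script. Its arguments are lists of equal length, an entry for each row: "hand": the finger opening in m, from 0 to 0.0854; "travel": the shift along the world's x, y, z in m, a list of three; "yaw": the turn about the world's z in rad. A call has exactly 5 rows; each row shifts and turns the commanded pose from where the row before left it; what a row does not reach is not made up. A row lasts 1/8 s, in which the tool goes at most 62.5 mm and 10.7 degrees, less where a joint would pass 70% of its speed; a pose out of reach is approached as far as the arm can. A call is refused whole if a number of a shift passes 0.0625 or a number of a turn 0.188, either way. A call with a gripper value outside its range is refused whole. The fingers move at their own pace and stop on an object; "grip_force" is the grip in N (left out, the last holds). Time passes only in rows, so rows that do not move let the fingers close, or fill a call up. It gives the time, the measured TCP pose, the force, the opening and the grip force at its end, in the units of the state.
- env.observe(): the state, without advancing time (a new reading comes with each control period).
- env.get_image(name): name is "side" or "top"; returns the picture (400x640x3 uint8, red, green, blue); there is no depth.
- env.calibration(name): a dict with "fx", "fy", "cx", "cy" (pixels), "k1" (the pictures are not rectified: a ray, as slopes to the right and down, at radius r is drawn at 1 + k1 r^2 times it, then the intrinsics apply), "position" and "rotation" of the camera in the world. Camera axes: x right, y down, z forward; pixel columns grow to the right and rows downward; lengths in m; the calibration is good to about 2 mm. A picture is of the moment at which its call begins. calibration takes no time and is no camera call.
- env.close_job(): hands the job in; it is judged then, once.
The state is a dict: "time_s": time; "q": joint angles; "qvel": joint speeds; "joint_efforts": joint torques, N m; "position": TCP position; "tool_rot": TCP orientation; "ft_force": force on the tool from outside, world axes, zero at the start; "wrist_torque": the same for the moment, N m; "grip_width": finger opening in m; "gripper_force": force on a finger pad.
Only numpy, scipy, OpenCV 4.12 (cv2) and the standard library are available. Lean on these libraries where they do the work, as an engineer would, in place of code of your own. Each camera call takes 0.05 s, during which the arm holds its last target. There are 200 camera calls.

TASK

Zero the bench field meter while its antenna wand is still parked in the holder: twist the bar knob on the meter clockwise all the way to its stop, then let go so that it springs back. Then draw the antenna wand (the one with the flat-sided rectangular handle) out of its sleeve, turn it level for a horizontal-polarisation reading, and finish still holding it level and still, its middle at least 20 cm above the bench and clear of the bench, the holder and the meter. Leave all the other things where they are.

Things in the scene. Friction and masses are not known exactly. Their poses are not given: they have to be found in the camera images.
- zero_knob (a joint): the knob's turn: 0 at rest, grows clockwise seen from above, hard stop at 1.05 rad. A return spring (0.035 N m at rest, 0.14 N m at the stop) brings it back to 0 when released.
- knob_grip (a point): middle of the knob's bar grip, 88 mm above the bench, 11 mm below the bar's top and 14 mm above the round skirt (42 mm across) under it. Black bar 46 mm long, 12 wide, on the meter's flat top; x along the bar, y across it, z up along the turning axis; the frame turns with the knob.
- meter: grey bench field meter, fixed, 160 mm deep (x) x 150 wide (y), flat top 66 mm above the bench, display in the far half of the top; origin under its centre, x pointing away from the robot at yaw 0. The bar knob's axis is at x = -30 mm, y = 0. A small round dial 16 mm across (x = -62, y = 56 mm) is not the knob to turn.
- holder: fixed dark base plate 150 x 170 x 12 mm with two square sleeves side by side (y = -50, +50 mm) leaning 45 degrees, mouths up and towards -x (roughly the robot). Origin under its middle, z up. Sleeves 28 mm square outside, 22 inside, 80 deep along the axis; mouth centres at x = -27, z = 83 mm. One holds the antenna wand (either one), the other a nut driver.
- wand: antenna wand, about 0.13 to 0.21 kg; origin at the centre of its foot, z along it from foot to handle end, y across the handle (level while parked). Steel rod 18 mm thick, 90 mm long, then a black rectangular handle 110 mm long, 24 mm wide (y), 22 mm thick (x). Parked, z leans 45 degrees from vertical towards the holder's -x, foot 80 mm deep in the sleeve. Balances about 75 mm from the foot.
- wand_center (a point): middle of the wand's length, 100 mm from the foot (10 mm up the handle), same axes as the wand; about 95 mm above the bench while parked. The wand is level when its z axis is horizontal.
- wand_grip (a point): middle of the wand's handle, 145 mm from the foot, same axes; about 127 mm above the bench while parked. Grip across y (24 mm, flat sides).
- table: the wooden bench, top at z = 0
- driver_center (a point): middle of the nut driver in the other sleeve: same steel rod, 18 mm, but a round black handle 30 mm in diameter; 165 mm long. Leave it.
- eraser_a: yellow eraser 45 x 18 x 11 mm, leave it
- eraser_b: orange eraser 38 x 20 x 12 mm, leave it
- pen: black pen 130 mm long, leave it
- adapter_a: standing brass and steel connector adapter, 36 mm high, leave it
- adapter_b: standing brass connector sleeve, 28 mm high, leave it
- wrench: small wrench lying on the bench, leave it
- mug: white mug, leave it
Mind the look-alikes: they are no part of the job. What is shaped like the wand but purple or turquoise is not meant.

How it is judged (in metres and radians):
On the way, in this order (a step that is already met when the one before it is completed fails the run):
1. the knob is turned clockwise to its stop (value of joint zero_knob above 0.97 rad), for 0.1 s.
2. the knob is let go and has sprung back (value of joint zero_knob below 0.08 rad and contact force between the fingers and meter below 0.05 N), for 0.2 s.
3. the wand is drawn clear of its sleeve (height (world z) of wand_center above 0.16 m and contact force between wand and holder below 0.05 N and contact force between the fingers and wand above 0.5 N), for 0.2 s.
At the end, for the whole second after the job is handed in: The gripper holds the wand level (its long axis within 15 degrees of horizontal) and still (under 5 cm/s), its middle more than 200 mm above the bench, touching neither holder, meter nor bench; the knob is back at rest (below 0.08 rad) (angle between wand_center's own z axis and vertical between 1.309 and 1.833 rad and height (world z) of wand_center above 0.2 m and contact force between the fingers and wand above 1 N and contact force between wand and holder below 0.05 N and contact force between wand and meter below 0.05 N and contact force between wand and table below 0.05 N and linear speed of wand below 0.05 m/s and value of joint zero_knob below 0.08 rad); the arm keeps its last pose, push and grip.
It fails at once if another thing is moved by more than 40 mm (nut driver: 30 mm) (distance of driver_center from where it was at the start of the episode above 0.03 m or distance of any of eraser_a, eraser_b, pen, adapter_a, adapter_b, wrench, mug from where it was at the start of the episode above 0.04 m).
It also fails if it takes over 53 s, if anything falls off the work surface, if the arm or the gripper's body presses on something with over 40 N, if the wrist force passes 120 N, or if a joint passes its speed limit or range.

## Working session

There is one attempt and no reset: what is moved stays moved. The work goes in short steps, Python scripts to look and compute and a tool call to move; the robot and the scene stay as the last step left them, time stands still between calls to the robot, and variables do not carry over. Pictures are saved under pics/ and viewed, at most 10 in all, crops included, and the job is handed in when it is done.

Besides the shell and the picture viewer there is one more tool, called after "Request:" in YAML: its name, and indented under it one key for each argument. jog_arm: Moves the arm, as the interface text tells. Its arguments: {"type":"object","properties":{"hand":{"type":"array"},"travel":{"type":"array"},"yaw":{"type":"array"},"grip_force":{"type":"number"}},"required":["hand","travel","yaw"]}

```bash
mkdir -p pics; cat > h.py <<'E'
from rig import env
import cv2, numpy as np
def snap(n,f):
    im=env.get_image(n); cv2.imwrite(f'pics/{f}.png',im[...,::-1]); return im
def ray(n,u,v):
    c=env.calibration(n); K=np.array([[c['fx'],0,c['cx']],[0,c['fy'],c['cy']],[0,0,1.]])
    d=((np.array([u,v],float)-[c['cx'],c['cy']])/[c['fx'],c['fy']])
    s=d.copy()
    for _ in range(30): s=d/(1+c['k1']*(s@s))
    R=np.array(c['rotation']); return np.array(c['position']), R@np.array([s[0],s[1],1])
def onz(n,u,v,z):
    p,d=ray(n,u,v); return p+d*(z-p[2])/d[2]
def two(u1,u2):
    p,d=ray('top',*u1);q,e=ray('side',*u2)
    A=np.stack([d,-e],1);t=np.linalg.lstsq(A,q-p,rcond=None)[0]
    a=p+t[0]*d;b=q+t[1]*e;return (a+b)/2,np.linalg.norm(a-b)
def proj(n,P):
    c=env.calibration(n); x=np.array(c['rotation']).T@(np.array(P)-c['position']); s=x[:2]/x[2]
    s=s*(1+c['k1']*(s@s)); return s*[c['fx'],c['fy']]+[c['cx'],c['cy']]
E
python3 - <<'E'
from h import *
snap('top','t0');snap('side','s0')
print(env.finger_overhang,env.observe())
for n in('top','side'):print(env.calibration(n))
E
```

```text
0.017 {'time_s': 0.1, 'q': array([-7.59345779e+01,  2.18377545e+01,  7.43800337e+01,  9.41607861e-04,
        8.38570249e+01, -1.23362513e+01]), 'qvel': array([-0.06774842, -0.14745455, -0.23857633,  0.10544396, -0.08172649,
       -0.07481388]), 'joint_efforts': array([ 3.77738368e-03, -4.49219799e+01, -2.31658405e+01, -1.31583874e-04,
        3.60184633e-03,  1.11886445e-05]), 'position': array([ 0.24450177, -0.49239834,  0.24776987]), 'tool_rot': array([[ 8.95699605e-01,  4.44659563e-01, -3.01482149e-04],
       [ 4.44659568e-01, -8.95698752e-01,  1.27055756e-03],
       [ 2.94928386e-04, -1.27209483e-03, -9.99999147e-01]]), 'ft_force': array([ 0.41397201, -0.57799873,  0.23577446]), 'wrist_torque': array([ 0.03985393,  0.02129451, -0.0444611 ]), 'gripper_force': 0.0, 'grip_width': 0.08546841671250315}
{'fx': 478.58763739429855, 'fy': 478.58763739429855, 'cx': 315.8410185016226, 'cy': 196.5595901507197, 'k1': -0.024126104900528085, 'position': array([ 0.39091508, -0.00692653,  1.65694226]), 'rotation': array([[-0.02563477, -0.99379935,  0.10819294],
       [-0.9996097 ,  0.02668483,  0.00826862],
       [-0.01110446, -0.10793874, -0.99409553]])}
{'fx': 362.3208084436164, 'fy': 362.3208084436164, 'cx': 317.87141048134805, 'cy': 207.23341736242824, 'k1': 0.014593212494966624, 'position': array([0.36566739, 0.87154624, 0.64327487]), 'rotation': array([[-0.98315421, -0.08706065,  0.16071166],
       [-0.1825454 ,  0.51204394, -0.83933794],
       [-0.00921812, -0.8545358 , -0.51931068]])}
```

View pics/t0.png

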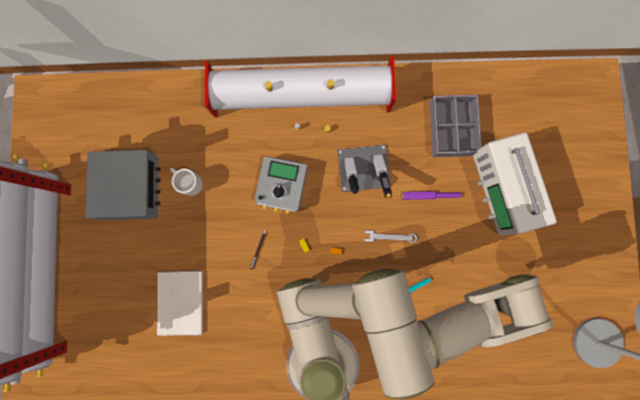

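View pics/s0.png

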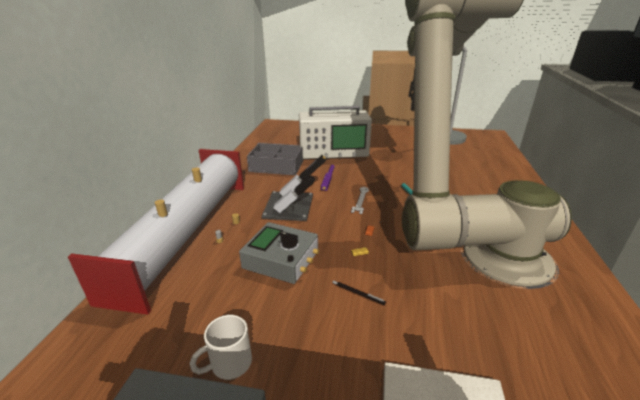

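The top view shows the meter at about (281,184) with its black knob near (279,191). The holder is at (365,168) and holds two dark-handled tools, near (352,182) and (386,182). The purple stick at (433,195) and the turquoise one at (420,285) are decoys. I'll enlarge the meter and holder to tell the two tools apart.

```bash
python3 - <<'E'
import cv2,numpy as np
t=cv2.imread('pics/t0.png')[140:216,245:405];s=cv2.imread('pics/s0.png')[145:285,235:345]
a=cv2.resize(t,None,fx=5,fy=5,interpolation=cv2.INTER_CUBIC)
cv2.imwrite('pics/c1.png',a)
cv2.imwrite('pics/c2.png',cv2.resize(s,None,fx=4.2,fy=4.2,interpolation=cv2.INTER_CUBIC))
E
```

```text
(no output)
```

View pics/c1.png

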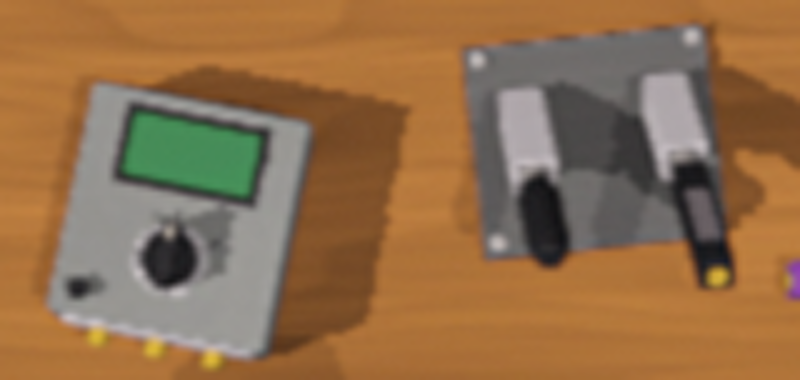

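View pics/c2.png

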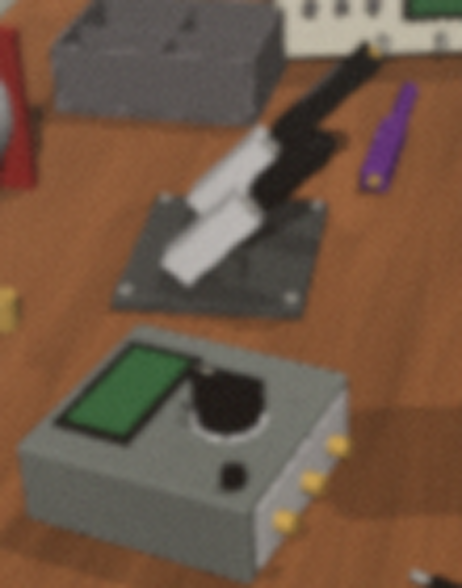

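The tool on the right, at (386,182), has a flat-sided rectangular handle with a label and is the longer of the two, so it is the wand. The tool on the left, at (352,182), has a short round handle and is the driver. Next I'll measure both.

```bash
python3 - <<'E'
from h import *
np.set_printoptions(precision=4,suppress=True)
T=lambda x,y:((x+.5)/5-.5+245,(y+.5)/5-.5+140)
S=lambda x,y:((x+.5)/4.2-.5+235,(y+.5)/4.2-.5+145)
for n,a,b in[('pointer',T(170,228),S(205,369)),('dial',T(78,287),S(233,474)),('wandtip',T(716,276),S(375,50)),('sleeveRmouth',T(688,165),S(272,135)),('knob',T(168,258),S(232,392)),('meterTL',T(92,83),S(22,450)),('meterTR',T(312,122),S(140,333))]:
    print(n,*two(a,b))
tl=onz('top',*T(92,83),.066);tr=onz('top',*T(312,122),.066)
print('meter back corners',tl,tr,np.linalg.norm(tl-tr))
d=(tl-tr)[:2];print('yaw',np.degrees(np.arctan2(-d[0],d[1])))
pl=[onz('top',*T(*p),.012)[:2] for p in[(463,48),(708,25),(487,259)]]
print('plate',pl,np.linalg.norm(pl[0]-pl[1]),np.linalg.norm(pl[0]-pl[2]))
print('tip from top z=.166+',onz('top',*T(716,276),.166))
im=cv2.imread('pics/t0.png');
g=cv2.cvtColor(im,cv2.COLOR_BGR2GRAY)[180:202,268:292];print(g)
for e in [(680,163,.09),(705,163,.09)]:print(onz('top',*T(*e[:2]),e[2]))
E
```

```text
pointer [0.601  0.1275 0.0964] 0.001225929353598985
dial [0.5673 0.1922 0.0696] 0.00018674167008118456
wandtip [ 0.5526 -0.22    0.1657] 0.00011251896721703184
sleeveRmouth [ 0.6366 -0.2157  0.0866] 0.0015912140787605708
knob [0.5832 0.1304 0.083 ] 0.00037181459411252696
meterTL [0.7056 0.1815 0.0608] 0.0029611323844288815
meterTR [0.6765 0.0333 0.0524] 0.002233162335990851
meter back corners [0.7061 0.1814 0.066 ] [0.6752 0.0333 0.066 ] 0.1512928231197945
yaw -11.770181767708705
plate [array([ 0.7343, -0.0721]), array([ 0.746 , -0.2438]), array([ 0.5855, -0.0842])] 0.17208487783605367 0.1493696572035487
tip from top z=.166+ [ 0.5527 -0.2199  0.166 ]
[[148 148 147 148 148 150 150 150 151 152 153 153 153 152 148 146 146 147
  144 133 118 100  90  83]
 [149 148 148 148 148 148 148 148 148 150 153 151 146 148 151 153 154 153
  151 144 127 115 127 135]
 [149 148 147 147 147 147 147 140 137 142 147 143 128 137 147 148 145 132
  122 118 112 107 114 123]
 [148 147 147 148 148 148 147 138 128 119 116 116 107 123 129 120 116 110
  105 105 105 105 106 119]
 [147 147 146 147 148 148 148 143 134
[... 1133 characters left out ...]
59 104 133 131
  125 137 146 148 153 155]
 [148 149 150 151 160 167 152 107  58  36  28  34  56  82 108 131 139 143
  148 152 153 153 153 155]
 [148 149 150 150 152 161 168 145 106  88  83 112 138 154 152 150 150 153
  154 154 153 152 153 154]
 [149 151 151 151 151 153 159 161 158 151 147 174 186 184 167 154 154 154
  154 153 152 153 153 154]
 [150 151 151 151 151 151 151 154 156 154 154 164 169 165 157 152 152 153
  153 153 152 153 153 154]
 [150 150 150 150 150 151 151 151 151 150 151 153 154 153 152 151 152 152
  152 151 152 153 154 153]
 [151 149 149 149 150 151 151 151 151 151 151 151 152 153 153 151 152 151
  151 151 152 152 153 154]]
[ 0.6367 -0.2102  0.09  ]
[ 0.6363 -0.2267  0.09  ]
```

Request:
jog_arm:
  hand: [0.05, 0.05, 0.05, 0.05, 0.05]
  travel:
    - [0.0226, 0.0415, 0]
    - [0.0226, 0.0415, 0]
    - [0.0226, 0.0415, 0]
    - [0.0226, 0.0415, 0]
    - [0.0226, 0.0415, 0]
  yaw: [0.166, 0.166, 0.166, 0.166, 0.166]

```text
time_s: 0.72
position: [0.358, -0.2836, 0.2481]
tool_rot: [[0.271, 0.962, -0.0], [0.962, -0.271, 0.0], [0.0, -0.0, -1.0]]
ft_force: [0.9, -0.5, 1.0]
grip_width: 0.0499
gripper_force: 0.0
```

Request:
jog_arm:
  hand: [0.05, 0.05, 0.05, 0.05, 0.05]
  travel:
    - [0.0226, 0.0415, 0]
    - [0.0226, 0.0415, 0]
    - [0.0226, 0.0415, 0]
    - [0.0226, 0.0415, 0]
    - [0.0226, 0.0415, 0]
  yaw: [0.166, 0.166, 0.166, 0.166, 0.166]

```text
time_s: 1.35
position: [0.471, -0.0761, 0.2481]
tool_rot: [[-0.527, 0.85, -0.0], [0.85, 0.527, 0.0], [0.0, -0.0, -1.0]]
ft_force: [0.6, -0.4, -0.0]
grip_width: 0.0499
gripper_force: 0.0
```

Request:
jog_arm:
  hand: [0.05, 0.05, 0.05, 0.05, 0.05]
  travel:
    - [0.0226, 0.0415, 0]
    - [0.0226, 0.0415, 0]
    - [0.0226, 0.0415, 0]
    - [0.0226, 0.0415, 0]
    - [0.0226, 0.0415, 0]
  yaw: [0.166, 0.166, 0.166, 0.166, 0.166]

```text
time_s: 1.98
position: [0.584, 0.1314, 0.248]
tool_rot: [[-0.983, 0.184, -0.001], [0.184, 0.983, -0.0], [0.001, -0.0, -1.0]]
ft_force: [0.9, -0.2, 0.0]
grip_width: 0.0503
gripper_force: 0.0
```

Request:
jog_arm:
  hand: [0.05, 0.05, 0.05, 0.05, 0.05]
  travel:
    - [0, 0, -0.04]
    - [-0.001, -0.001, -0.04]
    - [0, 0, -0.035]
    - [0, 0, -0.025]
    - [0, 0, -0.01]
  yaw: [0, 0, 0, 0, 0]

```text
time_s: 2.6
position: [0.5819, 0.1289, 0.0967]
tool_rot: [[-0.982, 0.19, -0.003], [0.19, 0.982, -0.0], [0.003, -0.001, -1.0]]
ft_force: [0.5, -0.3, -0.0]
grip_width: 0.05
gripper_force: 0.0
```

```bash
python3 - <<'E'
from h import *
s=snap('side','s1');t=snap('top','t1')
a=cv2.resize(s[190:290,230:350],None,fx=5,fy=5)
cv2.imwrite('pics/c3.png',a[...,::-1])
print(env.observe()['position'],env.observe()['ft_force'])
E
```

```text
[0.58229727 0.12886195 0.09764711] [0.39010828 0.43428397 0.81638006]
```

View pics/c3.png

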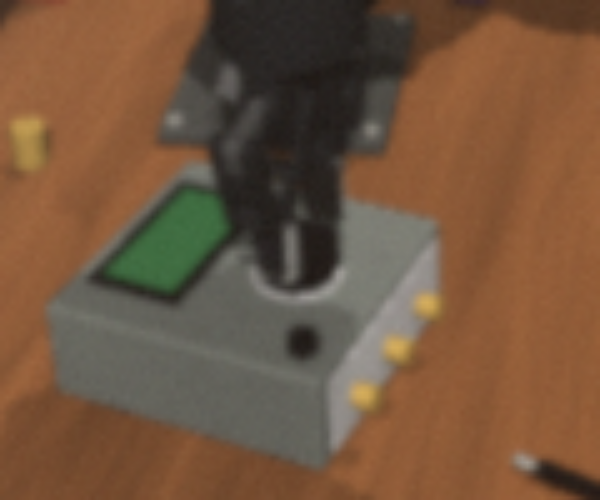

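The fingers straddle the knob. I'll close them and turn clockwise (negative yaw).

Request:
jog_arm:
  hand: [0.03, 0.01, 0.0, 0.0, 0.0]
  travel:
    - [0.001, 0.001, -0.003]
    - [0, 0, 0]
    - [0, 0, 0]
    - [0, 0, 0]
    - [0, 0, 0]
  yaw: [0, 0, 0, 0, 0]
  grip_force: 30

```text
time_s: 3.32
position: [0.584, 0.1308, 0.0962]
tool_rot: [[-0.982, 0.19, 0.002], [0.19, 0.982, 0.002], [-0.002, 0.002, -1.0]]
ft_force: [0.8, 5.7, 0.5]
grip_width: 0.0114
gripper_force: 33.3
```

Request:
jog_arm:
  hand: [0.0, 0.0, 0.0, 0.0, 0.0]
  travel:
    - [0, 0, 0]
    - [0, 0, 0]
    - [0, 0, 0]
    - [0, 0, 0]
    - [0, 0, 0]
  yaw: [-0.16, -0.16, -0.16, -0.16, -0.16]

```text
time_s: 3.95
position: [0.5842, 0.1314, 0.0961]
tool_rot: [[-0.544, 0.839, 0.003], [0.839, 0.544, 0.003], [0.001, 0.004, -1.0]]
ft_force: [2.8, 8.5, -0.1]
grip_width: 0.0112
gripper_force: 29.7
```

```bash
python3 - <<'E'
from h import *
o=env.observe();print(o['position'],o['ft_force'],o['wrist_torque'],o['grip_width'],o['gripper_force'],o['q'])
E
```

```text
[0.58420413 0.13135316 0.09614708] [ 2.81259561  8.45294242 -0.10400001] [ 1.28942047 -0.33015905  0.11012655] 0.011243675896049165 29.664300978183746 [  1.29638101  34.74462276  78.84762837   0.15679235  66.2490037
 -31.72846217]
```

Request:
jog_arm:
  hand: [0.0, 0.0, 0.0, 0.0, 0.0]
  travel:
    - [0, 0, 0]
    - [0, 0, 0]
    - [0, 0, 0]
    - [0, 0, 0]
    - [0, 0, 0]
  yaw: [-0.15, -0.1, -0.05, 0, 0]

```text
time_s: 4.58
position: [0.5844, 0.1313, 0.0962]
tool_rot: [[-0.277, 0.961, 0.003], [0.961, 0.277, 0.002], [0.001, 0.004, -1.0]]
ft_force: [3.8, 8.3, -1.0]
grip_width: 0.0114
gripper_force: 29.9
```

```bash
python3 - <<'E'
from h import *
o=env.observe();print(o['position'],o['ft_force'],o['wrist_torque'],o['grip_width'],o['gripper_force'],o['tool_rot'][0])
E
```

```text
[0.58443871 0.13134957 0.09619518] [ 3.83608977  8.26059532 -1.04777174] [ 1.29821322 -0.48352009  0.37693572] 0.011371519815540417 29.924139976501465 [-0.27728356  0.9607823   0.00334657]
```

Request:
jog_arm:
  hand: [0.0, 0.0, 0.0, 0.0, 0.0]
  travel:
    - [0, -0.0005, 0]
    - [0, 0, 0]
    - [0, 0, 0]
    - [0, 0, 0]
    - [0, 0, 0]
  yaw: [-0.04, -0.04, 0, 0, 0]

```text
time_s: 5.2
position: [0.5845, 0.1313, 0.0963]
tool_rot: [[-0.202, 0.979, 0.004], [0.979, 0.202, 0.003], [0.002, 0.004, -1.0]]
ft_force: [4.5, 9.8, -0.3]
grip_width: 0.0115
gripper_force: 50.4
```

```bash
python3 - <<'E'
from h import *
o=env.observe();print(o['position'],o['ft_force'],o['wrist_torque'],o['grip_width'],o['gripper_force'],o['tool_rot'][0])
E
```

```text
[0.58445495 0.13132394 0.09625862] [ 4.54031568  9.82415304 -0.29088144] [ 1.70701506 -0.51931291  1.25455394] 0.011463485676261834 50.35328974016011 [-0.20174688  0.97943076  0.00368551]
```

Request:
jog_arm:
  hand: [0.08, 0.08, 0.08, 0.08, 0.08]
  travel:
    - [0, 0, 0]
    - [0, 0, 0]
    - [0, 0, 0]
    - [0, 0, 0.03]
    - [0, 0, 0.05]
  yaw: [0.12, 0, 0, 0, 0]

```text
time_s: 5.82
position: [0.5829, 0.129, 0.175]
tool_rot: [[-0.312, 0.95, -0.004], [0.95, 0.312, -0.0], [0.001, -0.004, -1.0]]
ft_force: [-0.1, -0.6, 0.4]
grip_width: 0.08
gripper_force: 0.0
```

Request:
jog_arm:
  hand: [0.08, 0.08, 0.08, 0.08, 0.08]
  travel:
    - [0, 0, 0.06]
    - [0, 0, 0.06]
    - [0, 0, 0]
    - [0, 0, 0]
    - [0, 0, 0]
  yaw: [0.12, 0, 0, 0, 0]

```text
time_s: 6.45
position: [0.5832, 0.1292, 0.2937]
tool_rot: [[-0.425, 0.905, -0.003], [0.905, 0.425, -0.0], [0.001, -0.003, -1.0]]
ft_force: [0.3, -1.3, 0.1]
grip_width: 0.08
gripper_force: 0.0
```

Request:
jog_arm:
  hand: [0.06, 0.06, 0.06, 0.06, 0.06]
  travel:
    - [0.0007, -0.035, 0]
    - [0.0007, -0.035, 0]
    - [0.0007, -0.035, 0]
    - [0.0007, -0.035, 0]
    - [0.0007, -0.035, 0]
  yaw: [0.12, 0.12, 0.12, 0.12, 0.12]

```text
time_s: 7.08
position: [0.5868, -0.0468, 0.2941]
tool_rot: [[-0.864, 0.503, -0.002], [0.503, 0.864, 0.001], [0.002, -0.001, -1.0]]
ft_force: [0.2, -0.2, -0.8]
grip_width: 0.0598
gripper_force: 0.0
```

Request:
jog_arm:
  hand: [0.06, 0.06, 0.06, 0.06, 0.06]
  travel:
    - [0.0007, -0.035, 0]
    - [0.0007, -0.035, 0]
    - [0.0007, -0.035, 0]
    - [0.0007, -0.035, 0]
    - [0.0007, -0.033, 0]
  yaw: [0.12, 0.12, 0.12, 0.12, 0.12]

```text
time_s: 7.7
position: [0.5903, -0.2198, 0.294]
tool_rot: [[-0.997, -0.072, -0.002], [-0.072, 0.997, 0.001], [0.002, 0.001, -1.0]]
ft_force: [0.3, -0.3, -0.7]
grip_width: 0.06
gripper_force: 0.0
```

Request:
jog_arm:
  hand: [0.06, 0.06, 0.06, 0.06, 0.06]
  travel:
    - [0, 0, -0.04]
    - [0, 0, -0.04]
    - [0, 0, -0.02]
    - [0, 0, 0]
    - [0, 0, 0]
  yaw: [0, 0, 0, 0, 0]

```text
time_s: 8.32
position: [0.5908, -0.2188, 0.196]
tool_rot: [[-0.998, -0.069, 0.001], [-0.069, 0.998, -0.0], [-0.001, -0.001, -1.0]]
ft_force: [0.1, 0.7, -0.2]
grip_width: 0.06
gripper_force: 0.0
```

```bash
python3 - <<'E'
from h import *
s=snap('side','s2');t=snap('top','t2')
a=cv2.resize(s[120:240,250:370],None,fx=4,fy=4);b=cv2.resize(t[140:240,320:400],None,fx=4.0,fy=4.8)
cv2.imwrite('pics/c4.png',np.hstack([a,b])[...,::-1])
E
```

```text
(no output)
```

View pics/c4.png

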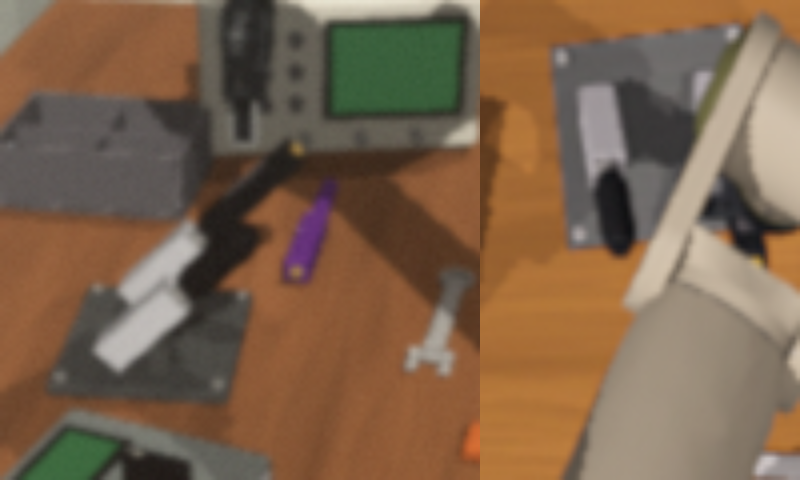

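Request:
jog_arm:
  hand: [0.06, 0.06, 0.06, 0.06, 0.06]
  travel:
    - [0, 0, -0.02]
    - [0, 0, -0.02]
    - [0, 0, -0.015]
    - [0, 0, -0.009]
    - [0, 0, 0]
  yaw: [0, 0, 0, 0, 0]

```text
time_s: 9.05
position: [0.5906, -0.2186, 0.1311]
tool_rot: [[-0.998, -0.069, -0.0], [-0.069, 0.998, 0.0], [0.0, 0.0, -1.0]]
ft_force: [-0.6, -0.3, -0.2]
grip_width: 0.0603
gripper_force: 0.0
```

Request:
jog_arm:
  hand: [0.03, 0.0, 0.0, 0.0, 0.0]
  travel:
    - [0, 0, 0]
    - [0, 0, 0]
    - [0, 0, 0]
    - [0, 0, 0]
    - [0, 0, 0]
  yaw: [0, 0, 0, 0, 0]
  grip_force: 80

```text
time_s: 9.68
position: [0.5906, -0.2185, 0.132]
tool_rot: [[-0.998, -0.069, 0.001], [-0.069, 0.998, -0.0], [-0.001, -0.0, -1.0]]
ft_force: [-2.3, 0.7, 4.9]
grip_width: 0.0226
gripper_force: 78.3
```

Request:
jog_arm:
  hand: [0.0, 0.0, 0.0, 0.0, 0.0]
  travel:
    - [-0.007, -0.0005, 0.007]
    - [-0.01, -0.0007, 0.01]
    - [-0.01, -0.0007, 0.01]
    - [-0.01, -0.0007, 0.01]
    - [-0.01, -0.0007, 0.01]
  yaw: [0, 0, 0, 0, 0]

```text
time_s: 10.3
position: [0.5429, -0.222, 0.1791]
tool_rot: [[-0.998, -0.069, 0.0], [-0.069, 0.998, -0.0], [-0.0, -0.0, -1.0]]
ft_force: [3.5, -0.2, -0.7]
grip_width: 0.0225
gripper_force: 78.2
```

Request:
jog_arm:
  hand: [0.0, 0.0, 0.0, 0.0, 0.0]
  travel:
    - [-0.012, -0.0008, 0.012]
    - [-0.012, -0.0008, 0.012]
    - [-0.012, -0.0008, 0.012]
    - [-0.012, -0.0008, 0.014]
    - [-0.01, -0.0008, 0.02]
  yaw: [0, 0, 0, 0, 0]

```text
time_s: 10.92
position: [0.4844, -0.2258, 0.249]
tool_rot: [[-0.998, -0.069, -0.001], [-0.069, 0.998, 0.001], [0.001, 0.001, -1.0]]
ft_force: [0.9, -1.0, -1.5]
grip_width: 0.0229
gripper_force: 78.4
```

```bash
python3 - <<'E'
from h import *
s=snap('side','s3');t=snap('top','t3')
a=cv2.resize(s[60:240,250:450],None,fx=4,fy=3.3)
cv2.imwrite('pics/c5.png',cv2.resize(s[90:240,240:440],None,fx=4,fy=4)[...,::-1])
o=env.observe();print(o['position'],o['ft_force'],o['wrist_torque'],o['grip_width'])
E
```

```text
[ 0.48512466 -0.22642076  0.25074297] [-0.89117963 -0.54121561 -1.91237235] [ 0.08902217  0.10752408 -0.01441836] 0.02283582966919071
```

View pics/c5.png

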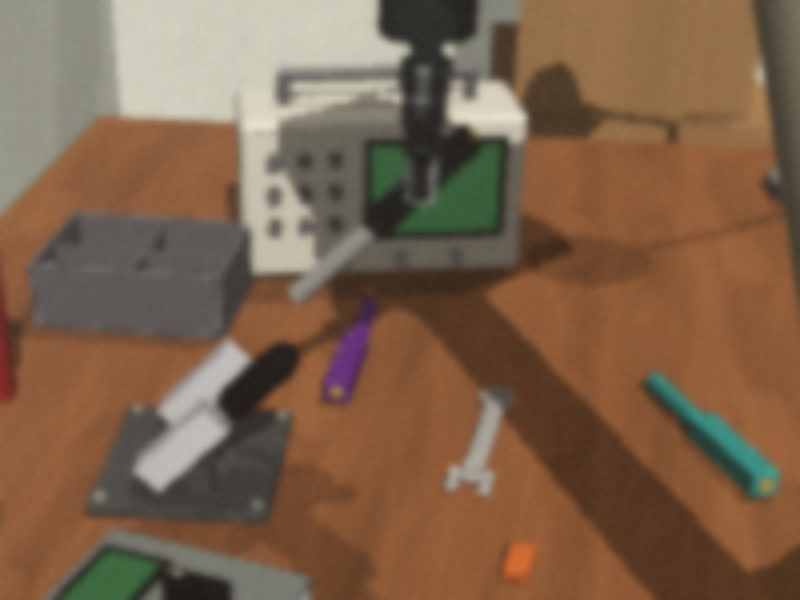

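The wand is out and held at 45°, foot down and pointing to +x. The wrist can't tilt through this interface, so I'll press the foot on free bench and let the wand pivot in a light grip. First I need a clear spot.

```bash
python3 - <<'E'
from h import *
np.set_printoptions(precision=3,suppress=True)
for n,p in dict(purpleL=(402,196),purpleR=(463,195),turqL=(410,290),turqR=(432,279),wrenchL=(366,234),wrenchR=(418,238),eraserO=(336,250),eraserY=(305,245),scope=(488,234),plateBR=(392,188)).items():print(n,onz('top',*p,0.01)[:2])
E
```

```text
purpleL [ 0.564 -0.291]
purpleR [ 0.562 -0.502]
turqL [ 0.243 -0.304]
turqR [ 0.278 -0.38 ]
wrenchL [ 0.436 -0.162]
wrenchR [ 0.418 -0.339]
eraserO [ 0.385 -0.057]
eraserY [0.404 0.048]
scope [ 0.425 -0.58 ]
plateBR [ 0.593 -0.258]
```

Request:
jog_arm:
  hand: [0.0, 0.0, 0.0, 0.0, 0.0]
  travel:
    - [-0.015, -0.041, 0]
    - [-0.015, -0.041, 0]
    - [-0.015, -0.041, 0]
    - [-0.015, -0.041, 0]
    - [-0.015, -0.04, 0]
  yaw: [0, 0, 0, 0, 0]

```text
time_s: 11.65
position: [0.4099, -0.4311, 0.2476]
tool_rot: [[-0.998, -0.069, -0.001], [-0.069, 0.998, 0.001], [0.001, 0.001, -1.0]]
ft_force: [0.4, -0.2, -1.2]
grip_width: 0.0234
gripper_force: 78.7
```

Request:
jog_arm:
  hand: [0.0, 0.0, 0.0, 0.0, 0.0]
  travel:
    - [0, 0, -0.04]
    - [0, 0, -0.04]
    - [0, 0, -0.03]
    - [0, 0, -0.014]
    - [0, 0, 0]
  yaw: [0, 0, 0, 0, 0]

```text
time_s: 12.28
position: [0.4105, -0.4298, 0.1238]
tool_rot: [[-0.998, -0.069, -0.001], [-0.069, 0.998, 0.001], [0.001, 0.001, -1.0]]
ft_force: [-0.0, -0.5, -1.1]
grip_width: 0.0229
gripper_force: 78.8
```

Request:
jog_arm:
  hand: [0.0, 0.0, 0.0, 0.0, 0.0]
  travel:
    - [0, 0, 0]
    - [0, 0, -0.005]
    - [0, 0, -0.006]
    - [-0.003, 0, -0.006]
    - [-0.004, 0, -0.006]
  yaw: [0, 0, 0, 0, 0]
  grip_force: 30

```text
time_s: 12.9
position: [0.4026, -0.4307, 0.1035]
tool_rot: [[-0.998, -0.07, -0.001], [-0.07, 0.998, -0.003], [0.001, -0.003, -1.0]]
ft_force: [-16.7, 2.3, 23.1]
grip_width: 0.023
gripper_force: 80.0
```

Request:
jog_arm:
  hand: [0.024, 0.018, 0.018, 0.018, 0.018]
  travel:
    - [0, 0, 0]
    - [0, 0, 0]
    - [0, 0, 0]
    - [0, 0, 0]
    - [0, 0, 0]
  yaw: [0, 0, 0, 0, 0]
  grip_force: 30

```text
time_s: 13.52
position: [0.4039, -0.4301, 0.1014]
tool_rot: [[-0.998, -0.069, 0.001], [-0.069, 0.998, -0.001], [-0.001, -0.001, -1.0]]
ft_force: [2.2, -1.9, 2.0]
grip_width: 0.0235
gripper_force: 31.9
```

```bash
python3 - <<'E'
from h import *
s=snap('side','s4')
cv2.imwrite('pics/c6.png',cv2.resize(s[70:220,280:480],None,fx=4,fy=4)[...,::-1])
o=env.observe();print(o['position'],o['ft_force'],o['wrist_torque'],o['grip_width'],o['gripper_force'])
E
```

```text
[ 0.40383186 -0.43009337  0.10141692] [ 1.18707098 -1.68394463  1.94053015] [-0.27060421 -0.58602866 -0.17996146] 0.023346567500330682 31.88425362110138
```

View pics/c6.png

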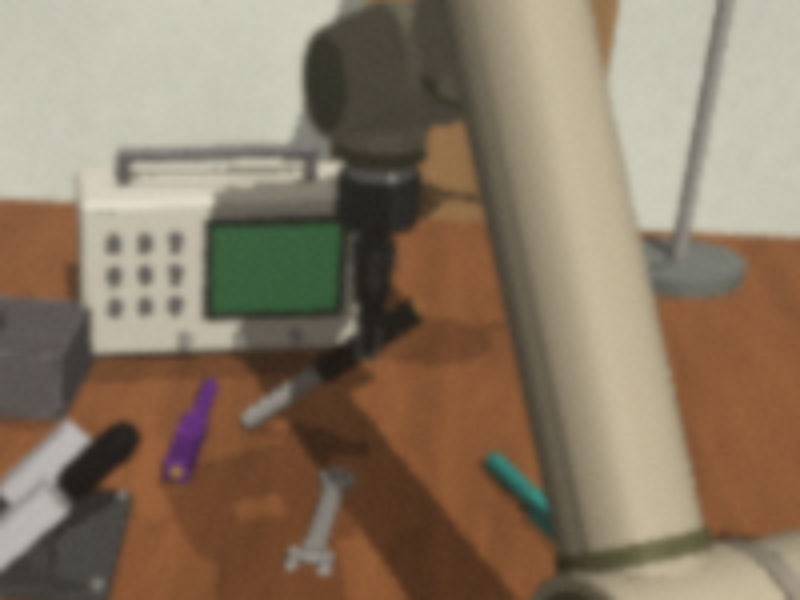

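It is pivoting in the grip. I'll keep lowering.

Request:
jog_arm:
  hand: [0.018, 0.018, 0.018, 0.018, 0.018]
  travel:
    - [-0.0055, 0, -0.008]
    - [-0.005, 0, -0.008]
    - [-0.0045, 0, -0.008]
    - [-0.004, 0, -0.008]
    - [-0.0035, 0, -0.008]
  yaw: [0, 0, 0, 0, 0]

```text
time_s: 14.2
position: [0.3806, -0.4299, 0.0608]
tool_rot: [[-0.998, -0.069, -0.0], [-0.069, 0.998, 0.0], [0.0, 0.0, -1.0]]
ft_force: [-3.3, -1.6, 2.9]
grip_width: 0.0233
gripper_force: 30.3
```

```bash
python3 - <<'E'
from h import *
s=snap('side','s5')
o=env.observe();print(o['position'],o['ft_force'],o['wrist_torque'],o['grip_width'],o['gripper_force'])
E
```

```text
[ 0.38017805 -0.42951826  0.05976772] [-1.97884671 -2.40711825  1.19720307] [-0.3882834   0.002212   -0.27414204] 0.023526543581542568 30.305732488632202
```

Request:
jog_arm:
  hand: [0.018, 0.018, 0.018, 0.018, 0.018]
  travel:
    - [-0.003, 0, -0.008]
    - [-0.0025, 0, -0.008]
    - [-0.002, 0, -0.007]
    - [-0.001, 0, -0.005]
    - [0, 0, 0]
  yaw: [0, 0, 0, 0, 0]

```text
time_s: 14.88
position: [0.3725, -0.4297, 0.0329]
tool_rot: [[-0.998, -0.069, -0.0], [-0.069, 0.998, 0.001], [0.0, 0.001, -1.0]]
ft_force: [-2.1, -0.8, 1.3]
grip_width: 0.0236
gripper_force: 29.6
```

Request:
jog_arm:
  hand: [0.0, 0.0, 0.0, 0.0, 0.0]
  travel:
    - [0, 0, 0]
    - [0, 0, 0]
    - [0, 0, 0]
    - [0, 0, 0.01]
    - [0, 0, 0.02]
  yaw: [0, 0, 0, 0, 0]
  grip_force: 120

```text
time_s: 15.5
position: [0.3723, -0.4294, 0.0634]
tool_rot: [[-0.998, -0.069, -0.001], [-0.069, 0.998, 0.002], [0.001, 0.002, -1.0]]
ft_force: [-0.4, -0.6, -1.0]
grip_width: 0.0218
gripper_force: 118.3
```

Request:
jog_arm:
  hand: [0.0, 0.0, 0.0, 0.0, 0.0]
  travel:
    - [0, 0, 0.04]
    - [0, 0, 0.05]
    - [0, 0, 0.05]
    - [0, 0, 0.05]
    - [0, 0, 0.05]
  yaw: [0, 0, 0, 0, 0]

```text
time_s: 16.12
position: [0.3722, -0.4292, 0.3055]
tool_rot: [[-0.998, -0.069, -0.0], [-0.069, 0.998, 0.0], [0.0, 0.0, -1.0]]
ft_force: [0.0, -0.4, -1.9]
grip_width: 0.0219
gripper_force: 118.2
```

```bash
python3 - <<'E'
from h import *
s=snap('side','s6');t=snap('top','t6')
a=cv2.resize(s[20:220,260:460],None,fx=2.9,fy=2.9)
cv2.imwrite('pics/c7.png',a[...,::-1])
o=env.observe();print(o['position'],o['ft_force'],o['wrist_torque'],o['grip_width'],o['gripper_force'])
E
```

```text
[ 0.37302114 -0.4305919   0.30949847] [ 0.21962482  0.14391984 -1.05519613] [0.01957148 0.11591206 0.04233921] 0.022015667499023103 118.54711890220642
```

View pics/c7.png

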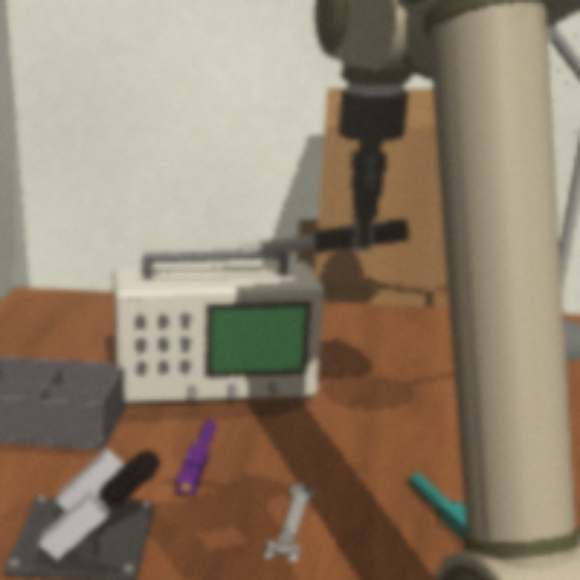

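Request:
jog_arm:
  hand: [0.0, 0.0, 0.0, 0.0, 0.0]
  travel:
    - [0, 0, 0]
    - [0, 0, 0]
    - [0, 0, 0]
    - [0, 0, 0]
    - [0, 0, 0]
  yaw: [0, 0, 0, 0, 0]

```text
time_s: 16.85
position: [0.3726, -0.4299, 0.3031]
tool_rot: [[-0.998, -0.069, -0.0], [-0.069, 0.998, 0.0], [0.0, 0.0, -1.0]]
ft_force: [-0.1, -0.2, -1.9]
grip_width: 0.0217
gripper_force: 118.5
```

```bash
python3 - <<'E'
from h import *
P0=np.array([.373,-.4305,.311]);n=np.array([-.069,.998,0])
def hit(x,y):
    p,d=ray('side',260+x/2.9,20+y/2.9);return p+d*((P0-p)@n)/(d@n)
a=hit(407,230);b=hit(264,248);v=a-b;print(a,b,np.linalg.norm(v),np.degrees(np.arcsin(v[2]/np.linalg.norm(v))),(a+b)/2)
s=snap('side','s7');t=snap('top','t7')
A=cv2.resize(s[215:285,235:325],(450,350),interpolation=cv2.INTER_CUBIC);B=cv2.resize(t[150:220,250:310],(300,350),interpolation=cv2.INTER_CUBIC)
cv2.imwrite('pics/c8.png',np.hstack([A,B])[...,::-1])
o=env.observe();print(o['position'],o['qvel'],o['gripper_force'])
E
```

```text
[ 0.31922244 -0.43421809  0.30528988] [ 0.48897139 -0.42248194  0.280075  ] 0.1720123083255917 8.429226117503049 [ 0.40409692 -0.42835001  0.29268244]
[ 0.37257559 -0.4299156   0.30325114] [ 0.02077551 -0.14040422 -0.04569602 -0.02732233  0.05972463 -0.01637762] 118.54281663894653
```

View pics/c8.png

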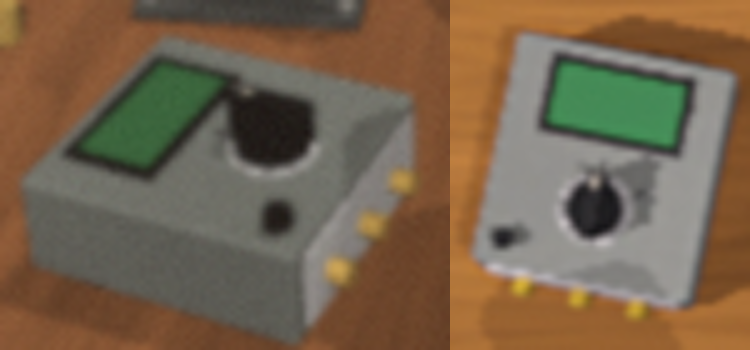

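The knob pointer is back at its starting direction. The wand tilts about 8° with its middle about 0.29 m up, and it is still, so I'm handing in.

```bash
python3 -c "
from rig import env
print(env.close_job())"
```

```text
the job is handed in; nothing more can be done
None
```

I turned the knob to its stop and it sprang back. I then drew the wand and handed in with it held still, about 8° off level, its middle roughly 0.29 m up; the hand-in returned no verdict.

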